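Stack the parts tins on the indexing turntable and index it three clicks round

ROBOT

A 7-joint arm with a two-finger parallel gripper is mounted at the origin on a cart in front of the work surface, level with it; the furniture and walls round the work are solid. World frame = base frame: x ahead of the robot, y to its left, z up, the work surface at z = 0. Lengths are in m, angles in rad, forces in N, time in s.
With the tool pointing down it reaches from about 0.4 to 0.85 m from the base axis. Payload 4.5 kg.
Tool frame: the origin (TCP) lies between the finger pads, 19 mm behind the fingertips; this is the grasp point; z points along the fingers, y is the line along which they close (so a half turn about z gives the same grasp; the last joint's range is limited). The gripper opens to 88 mm and grips with 3 to 60 N. Pads are 18 mm wide; open, the fingers measure 123 mm over their backs; the gripper's body (75 mm by 187 mm) begins 45 mm behind the grasp point.
Start: joints at [-1.306, 0.689, -0.195, 1.565, 0.157, 0.902, -0.215], TCP at [0.143, 0.608, 0.257] pointing down, gripper open.
Joint ranges: [-3.01, 3.01], [-0.46, 2.08], [-1.47, 1.51], [0.13, 2.56], [-1, 4.14], [0.04, 2.09], [-2.66, 2.66]. Speed limits (rad/s): [2.57, 2.57, 3.14, 3.14, 3.14, 3.14, 3.14].

INTERFACE

Orientations are given as a unit quaternion [x, y, z, w].
In Python, from plant import r gives the robot as it stands.
- The arm moves only by the tool play_rows, never from a script. Its arguments are lists of equal length, an entry for each row: "translation": the shift along the tool's x, y, z in m, a list of three; "delta_rot": the turn, a rotation vector about the tool's x, y, z in degrees, a list of three; "grip": the opening, from -1 (shut) to 1 (fully open). In form: {"translation": [[x, y, z], ...], "delta_rot": [[rx, ry, rz], ...], "grip": [grip, ...]}. A call has 1 to 20 rows; each row shifts and turns the commanded pose from where the row before left it, along the tool's axes as they then stand; what a row does not reach is not made up. A row lasts 1/8 s, in which the tool goes at most 62.5 mm and 10.7 degrees, less where a joint would pass 70% of its speed; a pose out of reach is approached as far as the arm can. A call with a gripper value outside its range is refused whole. The fingers move at their own pace and stop on an object; "squeeze" is the grip in N (left out, the last holds). Time passes only in rows, so rows that do not move let the fingers close. It gives the time, the measured TCP pose, the force, the opening and the grip force at its end, in the units of the state.
- r.get_state(): the state, without advancing time (a new reading comes with each control period).
- r.snapshot(name): name is "scene" or "top"; returns the picture (420x560x3 uint8, blue, green, red); there is no depth.
- r.get_calibration(name): a dict with "intrinsics" (3x3 intrinsics, pixels), "eye" and "rotation" of the camera in the world. Camera axes: x right, y up, looking along -z (the intrinsics and any distortion apply to the point x, -y, -z); pixel columns grow to the right and rows downward; lengths in m; the calibration is good to about 2 mm. A picture is of the moment at which its call begins. get_calibration takes no time and is no camera call.
- r.finish_job(): hands the job in; it is judged then, once.
Trained networks look in the newest picture that a camera, given by its name, has taken for a name from the list of things; names that differ only in an ending like _2 or _b are one class to them, and where a whole thing is asked for, a point or a joint stands for the part that bears it (a point fixed in the world has none). Each returns a list of dicts, best first, with "confidence" (0 to 1); they miss things now and then, are a little off and sometimes report something else, mostly with a low value. They report only what shows in the picture. A call takes as long as a camera call. They do not tell look-alikes from the thing itself.
- r.look_for(camera, target): "point" ([x, y, z] in m, in world coordinates, good to about 4 mm: the middle of the surface that is visible of it).
- r.silhouettes(camera, target): "pixels" (420x560 bool, what is visible of it).
The state is a dict: "clock": time; "q": joint angles; "qd": joint speeds; "joint_torque": joint torques, N m; "tool_pos": TCP position; "eef_rot": TCP orientation; "contact_force": force on the tool from outside, world axes, zero at the start; "moment": the same for the moment, N m; "opening": opening from 0.0 (shut) to 1.0 (fully open); "finger_force": force on a finger pad.
Only numpy, scipy, OpenCV 4.12 (cv2) and the standard library are available. Lean on these libraries where they do the work, as an engineer would, in place of code of your own. Each camera call takes 0.05 s, during which the arm holds its last target. There are 200 camera calls.

TASK

Stack the two loose steel tins squarely on the tin that stands on the indexing turntable, so that the three make one straight column, and let go of them. Then take the bar knob in the middle and turn the table clockwise (seen from above), gently, three clicks on from where it stands, so that it rests in the third stop and never goes over into the fourth; the column must still be straight. Finish while holding: keep the knob firmly gripped at the third stop, because the table must not swing while I take the tins off.

Things in the scene. Friction and masses are not known exactly. Their poses are not given: they have to be found in the camera images.
- turntable_base: grey cast base of the indexing turntable, bolted to the bench; does not turn. Origin: on the turning axis at bench height. On it turns a steel disc with a scalloped rim (18 notches), 174 mm across, its flat top 36 mm above the bench. A sprung roller in a bracket stands at the rim, 100 degrees clockwise from +x, out to 130 mm from the axis, up to 36 mm high
- turntable (a joint): angle of table and knob (rad): 0 at the start (a stop), growing clockwise seen from above. A sprung roller drops into a notch every 20 degrees: first stop on 0.349, second 0.698, third 1.047, fourth 1.396; from a crest half way it falls to the nearer stop. Leaving a notch takes about 0.2 N m; little friction, turns without end both ways
- knob_grip (a point): grip point of the black bar knob: on the turning axis, 68 mm above the bench, 10 mm below the knob's top. The bar is 40 mm long (this point's x axis), 14 mm wide (y axis: close the fingers along it) and 35 mm high (43 to 78 mm above the bench), and turns with the table. A short white line on top marks its end towards the tins (-x)
- bottom_tin: closed flat steel tin, 46 (x) x 62 (y) x 22 (z) mm, about 0.15 kg, hinge on +x, catch on -x. Origin: centre of its underside. It stands on the turntable, underside 36 mm above the bench, centre 50 mm from the turning axis, its x axis pointing at the axis, loose (2 mm play) between three 7 mm high fences; it rides round with the table
- tin_a: closed flat steel tin, 46 (x) x 62 (y) x 22 (z) mm, about 0.15 kg, hinge on +x, catch on -x. Origin: centre of its underside. One of the two loose tins on the bench; the tins are alike and either may go on first. Either way round is square. Taken by its 62 mm length the fingers stay clear of the knob
- tin_b: closed flat steel tin, 46 (x) x 62 (y) x 22 (z) mm, about 0.15 kg, hinge on +x, catch on -x. Origin: centre of its underside. The other loose tin on the bench, like tin_a
- index_knob: the black bar knob itself, one piece with the table; origin on the turning axis, 43 mm above the bench, axes as knob_grip
- angle_offcut: short offcut of brown steel angle, 30 x 85 x 30 mm, beyond the loose tins; leave it alone
- nut_m12: steel hexagon nut, 19 x 22 x 10 mm, left of the loose tins; leave it alone
- bolt_m12: steel bolt standing on its head, 19 x 21 x 57 mm, left of the loose tins; leave it alone
Mind the look-alikes: they are no part of the job. What is shaped like the tin_a but green is not meant.

How it is judged:
By the outcome, as a careful person would: the job done as asked, in the order asked, and still so for the second after the job is handed in, while the arm keeps its last pose, push and grip.
It also fails if it takes over 67 s, if anything falls off the work surface, if the arm or the gripper's body presses on something with over 40 N, if the wrist force passes 120 N, or if a joint passes its speed limit or range.

## Working session

There is one attempt and no reset: what is moved stays moved. The work goes in short steps, Python scripts to look and compute and a tool call to move; the robot and the scene stay as the last step left them, time stands still between calls to the robot, and variables do not carry over. Pictures are saved under pics/ and viewed, at most 10 in all, crops included, and the job is handed in when it is done.

Besides the shell and the picture viewer there is one more tool, called after "Call:" as name(argument=value, ...) on one line, values as JSON. play_rows: Moves the arm, as the interface text tells. Its arguments: {"type":"object","properties":{"translation":{"type":"array","items":{"type":"array","items":{"type":"number"}}},"delta_rot":{"type":"array","items":{"type":"array","items":{"type":"number"}}},"grip":{"type":"array","items":{"type":"number"}},"squeeze":{"type":"number"}},"required":["translation","delta_rot","grip"]}

```bash
ls; mkdir -p pics; python3 - <<'E'
from plant import r
import cv2,numpy as np
for n in ("scene","top"):
    im=r.snapshot(n); cv2.imwrite(f"pics/{n}0.png",im)
    c=r.get_calibration(n); print(n,c)
    for t in ("tin_a","knob_grip","turntable_base","bottom_tin"):
        for d in r.look_for(n,t): print(t,np.round(d["point"],4),round(d["confidence"],2))
print(r.get_state())
E
```

```text
pics
scene {'intrinsics': array([[499.26461665,   0.        , 273.98425965],
       [  0.        , 499.26461665, 211.02184535],
       [  0.        ,   0.        ,   1.        ]]), 'eye': array([1.0260028 , 0.79658809, 0.6665027 ]), 'rotation': array([0.13044283, 0.44347478, 0.85672797, 0.2287618 ])}
tin_a [0.6405 0.0792 0.0268] 0.76
tin_a [0.675  0.2328 0.0187] 0.75
tin_a [ 0.573  -0.1667  0.0218] 0.73
knob_grip [0.4903 0.2814 0.0678] 0.54
knob_grip [0.7512 0.0741 0.0031] 0.21
turntable_base [0.4823 0.3151 0.0349] 0.55
bottom_tin [0.4363 0.2986 0.0591] 0.98
top {'intrinsics': array([[544.44556469,   0.        , 284.21556926],
       [  0.        , 544.44556469, 211.6374144 ],
       [  0.        ,   0.        ,   1.        ]]), 'eye': array([0.42443381, 0.06900132, 1.39509817]), 'rotation': array([-0.04552325,  0.04455381,  0.70965875, -0.70166021])}
tin_a [0.6329 0.0698 0.0245] 0.77
tin_a [0.6659 0.2186 0.0236] 0.73
tin_a [ 0.5708 -0.1735  0.0221] 0.61
knob_grip [0.4813 0.2736 0.0753] 0.44
turntable_base [0.4878 0.2632 0.0373] 0.93
bottom_tin [0.4366 0.2826 0.0595] 0.97
{'clock': 0.5, 'q': array([-1.30623341,  0.68912832, -0.19461536,  1.56535479,  0.15729745,
        0.90252492, -0.21509621]), 'qd': array([ 1.20950877e-03, -9.42346711e-04, -1.25931024e-04, -5.30450506e-04,
        2.70924187e-05, -1.68267242e-03,  1.21447078e-03]), 'joint_torque': array([ 4.88408532e-04, -5.27102494e+01, -1.26597874e+00, -1.53607446e+01,
       -5.20124054e-02,  3.42366366e-04,  5.31934995e-05]), 'tool_pos': array([0.14291586, 0.60842271, 0.25741076]), 'eef_rot': array([ 1.15104176e-01,  9.93353426e-01, -1.47245902e-05, -8.04716627e-06]), 'contact_force': array([-0.29142328, -1.11171789, -0.56263813]), 'moment': array([-0.03340745, -0.01898322, -0.07713086]), 'finger_force': 0.0, 'opening': 0.9985835016756173}
```

View pics/top0.png

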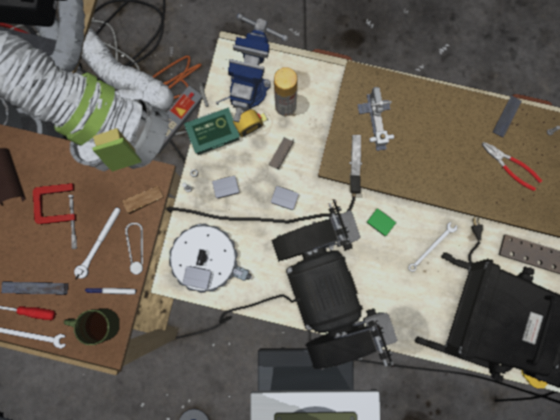

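View pics/scene0.png

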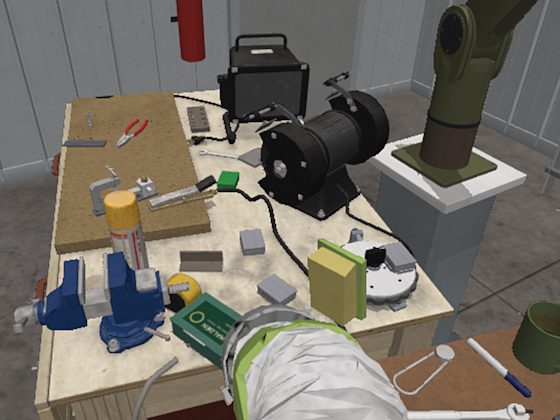

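The top view shows the turntable at (203,258) with the bottom tin at about (198,278). Candidates for the loose tins are grey tins at (227,187) and (285,197), plus a green box at (381,222). The two grey ones fit because they are steel, with the nut and bolt to their left and the angle offcut at (282,153) beyond. The green one is the look-alike. Next I fit poses and confirm with one crop.

```bash
cat > h.py <<'E'
import numpy as np, cv2
from scipy.spatial.transform import Rotation as R
from scipy.optimize import minimize
from plant import r
def proj(cam,P):
    c=r.get_calibration(cam); p=(np.asarray(P,float)-c["eye"])@R.from_quat(c["rotation"]).as_matrix()
    p=p*[1,-1,-1]; u=p@c["intrinsics"].T; return u[:,:2]/u[:,2:]
def ray(cam,uv,z):
    c=r.get_calibration(cam); K=c["intrinsics"]
    d=np.array([(uv[0]-K[0,2])/K[0,0],-(uv[1]-K[1,2])/K[1,1],-1]); d=R.from_quat(c["rotation"]).as_matrix()@d
    return c["eye"]+d*(z-c["eye"][2])/d[2]
def box(x,y,a,sx,sy,z0,z1):
    c,s=np.cos(a),np.sin(a)
    return [[x+c*i*sx/2-s*j*sy/2,y+s*i*sx/2+c*j*sy/2,z] for z in(z0,z1) for i in(-1,1) for j in(-1,1)]
def draw(cam,P,S=8):
    """anti-aliased hull mask"""
    h=cv2.convexHull(proj(cam,P).astype(np.float32))
    m=np.zeros((420,560),np.uint8); cv2.fillConvexPoly(m,np.round((h)*256).astype(np.int32),255,cv2.LINE_AA,8); return m/255.
def fit(cam,mask,sx,sy,z0,z1,guess):
    mk=cv2.GaussianBlur(mask.astype(float),(0,0),1.)
    best=None
    for a0 in np.radians(np.arange(-90,90,30)):
        f=lambda p:((cv2.GaussianBlur(draw(cam,box(p[0]/100,p[1]/100,p[2],sx,sy,z0,z1)),(0,0),1.)-mk)**2).sum()
        q=minimize(f,[guess[0]*100,guess[1]*100,a0],method="Nelder-Mead",options=dict(initial_simplex=np.array([[guess[0]*100,guess[1]*100,a0]]*4)+np.vstack([np.zeros(3),np.diag([1,1,.3])]),xatol=1e-3,fatol=1e-3))
        if best is None or q.fun<best.fun: best=q
    return best.x[0]/100,best.x[1]/100,(np.degrees(best.x[2])+90)%180-90,best.fun,mask.sum()
E
python3 - <<'E'
from h import *
for n in("top","scene"):
    im=r.snapshot(n); big=cv2.resize(im,None,fx=4,fy=4,interpolation=cv2.INTER_CUBIC)
    for t,sx,sy,z0,z1 in(("tin_a",.046,.062,0,.022),("bottom_tin",.046,.062,.036,.058),("index_knob",.04,.014,.043,.078)):
        for d in r.silhouettes(n,t)[:4]:
            m=d["pixels"]; ys,xs=np.nonzero(m); g=ray(n,(xs.mean(),ys.mean()),(z0+z1)/2)
            print(n,t,round(d["confidence"],2),xs.mean().round(1),ys.mean().round(1),np.round(fit(n,m,sx,sy,z0,z1,g),4))
            cs,_=cv2.findContours(cv2.resize(m.astype(np.uint8),None,fx=4,fy=4,interpolation=0),0,2); cv2.drawContours(big,cs,-1,(0,0,255),1)
    if n=="top": cv2.imwrite("pics/crop1.png",big[160*4:300*4,160*4:350*4])
E
```

```text
top tin_a 0.96 284.2 197.4 [ 6.38300e-01  6.91000e-02 -2.00433e+01  1.17125e+01  4.70000e+02]
top tin_a 0.8 381.3 221.6 [ 5.73400e-01 -1.77300e-01 -3.91250e+01  1.52523e+01  4.77000e+02]
top tin_a 0.64 226.2 186.6 [6.68900e-01 2.18500e-01 1.21127e+01 3.65047e+01 4.25000e+02]
top tin_a 0.44 196.9 277.3 [ 4.37300e-01  2.91900e-01 -1.34979e+01  1.36679e+01  4.91000e+02]
top bottom_tin 0.89 197.4 276.9 [ 4.37900e-01  2.84900e-01 -1.08712e+01  9.99720e+00  5.17000e+02]
scene tin_a 0.91 276.2 290.7 [6.66400e-01 2.21000e-01 1.13774e+01 7.83801e+01 8.25000e+02]
scene tin_a 0.85 227.2 179.3 [ 5.6670e-01 -1.8750e-01 -2.8944e+01  9.8291e+01  2.7900e+02]
scene tin_a 0.63 251.9 242.6 [ 6.36800e-01  7.06000e-02 -2.43086e+01  6.92798e+01  5.15000e+02]
scene bottom_tin 0.92 398.4 257.5 [ 4.319000e-01  2.878000e-01 -3.473340e+01  1.318825e+02  6.390000e+02]
scene index_knob 0.7 374.6 257.0 [4.84700e-01 2.77500e-01 1.23113e+01 5.53652e+01 3.19000e+02]
```

View pics/crop1.png

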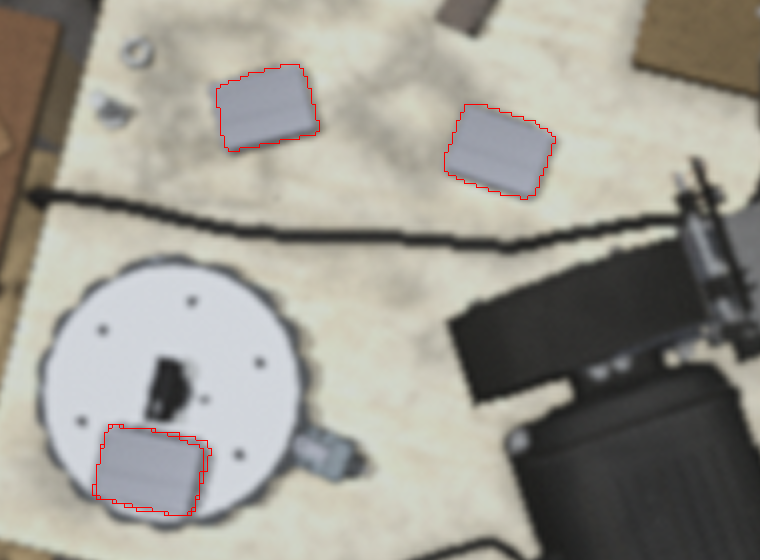

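The crop shows two grey steel tins at full-picture (227,187) and (284,197), and the bottom tin at (197,277) on the disc beside the black knob. I refine the poses with an intensity fit.

```bash
cat >> h.py <<'E'
def ifit(cam,im,p0,sx,sy,z0,z1,win=14,pts=None):
    """photometric: image ~ a+b*mask in a window about the hull"""
    pts=pts or (lambda p:box(p[0]/100,p[1]/100,p[2],sx,sy,z0,z1))
    g=im.astype(float); p0=np.array([p0[0]*100,p0[1]*100,np.radians(p0[2])])
    h=proj(cam,pts(p0)); x0,y0=(h.min(0)-win).astype(int); x1,y1=(h.max(0)+win).astype(int)
    G=g[y0:y1,x0:x1].reshape(-1,3)
    def f(p):
        m=cv2.GaussianBlur(draw(cam,pts(p)),(0,0),.8)[y0:y1,x0:x1].ravel()
        A=np.c_[m,1-m]; return ((A@np.linalg.lstsq(A,G,rcond=None)[0]-G)**2).sum()/len(G)
    q=minimize(f,p0,method="Nelder-Mead",options=dict(initial_simplex=np.vstack([p0]*4)+np.vstack([np.zeros(3),np.diag([.5,.5,.15])]),xatol=1e-3,fatol=1e-4))
    return q.x[0]/100,q.x[1]/100,np.degrees(q.x[2]),q.fun
E
python3 - <<'E'
from h import *
for n in("top","scene"):
    im=cv2.imread(f"pics/{n}0.png")
    for nm,p,z in(("R",(.638,.069,-20),0),("L",(.668,.2185,12),0),("bot",(.438,.286,-11),.036)):
        print(n,nm,np.round(ifit(n,im,p,.046,.062,z,z+.022,5),4))
    t=np.linspace(0,2*np.pi,60); disc=lambda p:[[p[0]/100+.087*np.cos(a),p[1]/100+.087*np.sin(a),.036] for a in t]
    print(n,"disc",np.round(ifit(n,im,(.487,.275,0),0,0,0,0,8,disc),4))
    print(n,"knob",np.round(ifit(n,im,(.486,.2755,-11),.04,.014,.043,.078,3),4))
E
```

```text
top R [ 6.390000e-01  7.040000e-02 -2.219420e+01  4.945889e+02]
top L [6.676000e-01 2.195000e-01 1.465260e+01 5.545163e+02]
top bot [ 4.2820000e-01  2.8670000e-01 -1.6379200e+01  3.1709718e+03]
top disc [ 5.0200000e-01  2.8640000e-01 -3.3192000e+01  4.4949901e+03]
top knob [ 4.8360000e-01  2.7330000e-01 -1.2816700e+01  2.0811868e+03]
scene R [ 6.3960000e-01  7.4900000e-02 -2.2917900e+01  1.2486978e+03]
scene L [ 6.7460000e-01  2.3850000e-01 -5.1948000e+00  2.2864244e+03]
scene bot [4.928000e-01 2.596000e-01 1.031382e+02 9.529517e+03]
scene disc [4.7800000e-01 2.6510000e-01 1.4274200e+01 9.6892181e+03]
scene knob [ 4.8500000e-01  2.7910000e-01 -3.8000000e+00  6.9838428e+03]
```

Call:
play_rows(translation=[[0,0,0]], delta_rot=[[0,0,5]], grip=[1])

```text
clock: 1.02
tool_pos: [0.143, 0.6084, 0.2574]
eef_rot: [0.159, 0.987, 0.0, -0.0]
contact_force: [0.6, -0.0, -0.0]
opening: 0.998
finger_force: 0.0
```

```bash
python3 -c "
from plant import r
s=r.get_state();print(s['q'],s['tool_pos'],s['eef_rot'])"
```

```text
[-1.31990962  0.68784968 -0.16928814  1.56612805  0.13671992  0.89919995
 -0.28612974] [0.14300836 0.60842439 0.25742445] [ 1.59478237e-01  9.87201435e-01  1.38805082e-05 -1.36116113e-04]
```

```bash
python3 - <<'E'
from h import *
from scipy.optimize import least_squares
im=cv2.imread("pics/top0.png"); 
hsv=cv2.cvtColor(im,cv2.COLOR_BGR2HSV)
print(hsv[250,185],hsv[190,255],hsv[277,197],hsv[186,226],hsv[240,250])
# radial edge search for disc about guess
g=np.array([.487,.2755]); gray=cv2.GaussianBlur(cv2.cvtColor(im,cv2.COLOR_BGR2GRAY).astype(np.float32),(0,0),.7)
pts=[]
for a in np.radians(np.arange(0,360,2)):
    rs=np.arange(.075,.1,.0005); P=np.c_[g[0]+rs*np.cos(a),g[1]+rs*np.sin(a),0*rs+.036]
    uv=proj("top",P).astype(np.float32); v=cv2.remap(gray,uv[:,0],uv[:,1],1).ravel()
    k=np.gradient(v).argmin(); pts.append(P[k,:2])
pts=np.array(pts)
q=least_squares(lambda p:np.hypot(*(pts-p[:2]).T)-p[2],[*g,.087],loss="soft_l1",f_scale=.001)
d=np.hypot(*(pts-q.x[:2]).T)-q.x[2]
print("disc",q.x,np.median(abs(d)))
m=r.snapshot("top"); 
for t,z0,z1,sx,sy in(("bottom_tin",.036,.058,.046,.062),("bottom_tin",.036,.058,.046,.062),("index_knob",.043,.078,.04,.014)):
    for d in r.silhouettes("top",t)[:2]:
        mm=d["pixels"]; ys,xs=np.nonzero(mm); print(t,d["confidence"],np.round(fit("top",mm,sx,sy,z0,z1,ray("top",(xs.mean(),ys.mean()),(z0+z1)/2)),4))
# tin by own saturation mask: blueish grey vs white disc
roi=np.zeros((420,560),np.uint8); cv2.fillConvexPoly(roi,cv2.convexHull(np.round(proj("top",box(.438,.286,np.radians(-11),.060,.076,.036,.058))).astype(np.int32)),1)
gg=cv2.cvtColor(im,cv2.COLOR_BGR2GRAY)
for th in(175,190,200):
    b=((gg<th)&(gg>110)&(roi>0)).astype(np.uint8)
    b=cv2.morphologyEx(b,cv2.MORPH_OPEN,np.ones((7,7),np.uint8))
    ys,xs=np.nonzero(b)
    if len(xs): print(th,len(xs),np.round(fit("top",b>0,.046,.062,.036,.058,ray("top",(xs.mean(),ys.mean()),.047)),4))
E
```

```text
[108  12 219] [ 24  23 181] [112  22 176] [111  21 169] [ 27  23 208]
disc [0.48550189 0.27476337 0.07883257] 0.0005425590358741003
bottom_tin 0.77 [ 4.36400e-01  2.85400e-01 -1.25668e+01  1.35743e+01  5.18000e+02]
bottom_tin 0.77 [ 4.36400e-01  2.85400e-01 -1.25668e+01  1.35743e+01  5.18000e+02]
index_knob 0.51 [  0.4843   0.2737 -10.6734  11.5157 135.    ]
175 570 [ 4.37300e-01  2.84100e-01 -1.23851e+01  4.61340e+00  5.70000e+02]
190 652 [ 4.35500e-01  2.84800e-01 -1.11477e+01  3.15980e+01  6.52000e+02]
200 680 [ 4.36000e-01  2.84300e-01 -9.83940e+00  4.40057e+01  6.80000e+02]
```

```bash
python3 - <<'E'
from h import *
im=r.snapshot("top"); im2=r.snapshot("scene")
for n,I in(("top",im),("scene",im2)):
    for x,y,psi,z in((.639,.070,68,.021),(.668,.2195,103.5,.021)):
        a=np.radians(psi-90)
        for (sx,sy,z0,z1) in((.018,.123,z-.019,z+.045),(.075,.187,z+.045,z+.12)):
            h=cv2.convexHull(proj(n,box(x,y,a,sx,sy,z0,z1)).astype(np.float32)); cv2.polylines(I,[np.round(h).astype(np.int32)],True,(0,0,255),1)
cv2.imwrite("pics/foot.png",cv2.resize(np.hstack([im[100:400,130:430],im2[100:400,150:450]]),(800,400)))
E
```

```text
(no output)
```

View pics/foot.png

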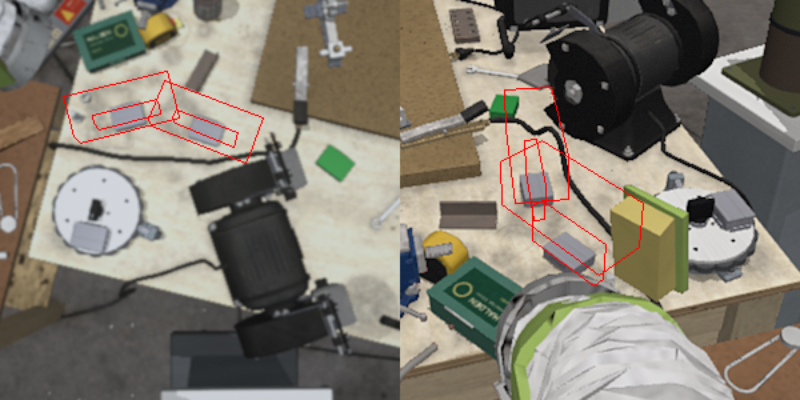

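The footprints clear the bolt (57 mm, under the gripper body) and the grinder by about a centimetre. I take the left tin first, gripping a little high.

Call:
play_rows(translation=[[0,0,0],[0,0,0],[0,0,0],[0,0,0],[-0.02625,-0.03125,0],[-0.02625,-0.03125,0],[-0.02625,-0.03125,0],[-0.02625,-0.03125,0],[-0.02625,-0.03125,0],[-0.02625,-0.03125,0],[-0.02625,-0.03125,0],[-0.02625,-0.03125,0],[-0.02625,-0.03125,0],[-0.02625,-0.03125,0],[-0.02625,-0.03125,0],[-0.02625,-0.03125,0],[-0.02625,-0.03125,0],[-0.02625,-0.03125,0],[-0.02625,-0.03125,0],[-0.02625,-0.03125,0]], delta_rot=[[0,0,-7.95],[0,0,-7.95],[0,0,-7.95],[0,0,-7.95],[0,0,0],[0,0,0],[0,0,0],[0,0,0],[0,0,0],[0,0,0],[0,0,0],[0,0,0],[0,0,0],[0,0,0],[0,0,0],[0,0,0],[0,0,0],[0,0,0],[0,0,0],[0,0,0]], grip=[1,1,1,1,1,1,1,1,1,1,1,1,1,1,1,1,1,1,1,1], squeeze=25)

```text
clock: 3.82
tool_pos: [0.6697, 0.22, 0.2574]
eef_rot: [-0.118, 0.993, 0.0, 0.0]
contact_force: [0.7, 0.9, 0.3]
opening: 0.996
finger_force: 0.0
```

```bash
cat >> h.py <<'E'
def pose():
    s=r.get_state(); M=R.from_quat(s["eef_rot"]).as_matrix(); return s,np.array(s["tool_pos"]),M
def go(target,psi=None):
    """shift to target in tool axes as they stand after turning to psi; turn about tool z"""
    s,p,M=pose(); cur=np.degrees(np.arctan2(M[1,1],M[0,1])); psi=cur if psi is None else psi
    a=np.radians(psi); y=np.array([np.cos(a),np.sin(a),0]); x=np.array([-np.sin(a),np.cos(a),0]); d=np.asarray(target)-p
    print("pos",p.round(4),"psi",cur.round(2),"tilt",(M[:,2]*1000).round(1),"q",np.round(s["q"],2),"F",np.round(s["contact_force"],1),"open",round(s["opening"],3),"clk",round(s["clock"],2))
    print("rz",round((cur-psi+180)%360-180,2),"txyz mm",np.round([d@x*1000,d@y*1000,-d[2]*1000],1))
E
python3 -c "
from h import *
go((.668,.2195,.024),103.5)
im=r.snapshot('top');print(r.get_state()['clock'])
print(ifit('top',im,(.639,.070,-22),.046,.062,0,.022,5))"
```

```text
pos [0.6697 0.22   0.2574] psi 103.61 tilt [ 0.e+00  2.e-01 -1.e+03] q [-0.2   0.82 -0.38  1.28  0.31  1.09  1.19] F [0.7 0.9 0.3] open 0.996 clk 3.83
rz 0.11 txyz mm [ 1.700e+00 -1.000e-01  2.334e+02]
3.875
(np.float64(0.6304850509700459), np.float64(0.10290838741581539), np.float64(-66.65074747148861), np.float64(4163.962130642746))
```

Call:
play_rows(translation=[[0.0017,0,0.03],[0,0,0.03],[0,0,0.03],[0,0,0.03],[0,0,0.03],[0,0,0.03],[0,0,0.02],[0,0,0.015],[0,0,0.01],[0,0,0.008],[0,0,0]], delta_rot=[[0,0,0],[0,0,0],[0,0,0],[0,0,0],[0,0,0],[0,0,0],[0,0,0],[0,0,0],[0,0,0],[0,0,0],[0,0,0]], grip=[1,1,1,1,1,1,1,1,1,1,1])

```text
clock: 5.25
tool_pos: [0.6669, 0.2206, 0.0242]
eef_rot: [-0.118, 0.993, 0.0, -0.0]
contact_force: [-0.1, -0.2, 0.6]
opening: 1.001
finger_force: 0.0
```

Call:
play_rows(translation=[[0,0,0],[0,0,0],[0,0,0],[0,0,0],[0,0,0],[0,0,0]], delta_rot=[[0,0,0],[0,0,0],[0,0,0],[0,0,0],[0,0,0],[0,0,0]], grip=[0.2,0.2,0.2,0.2,0.2,0.2])

```text
clock: 6.0
tool_pos: [0.6672, 0.2209, 0.0249]
eef_rot: [-0.118, 0.993, 0.0, 0.0]
contact_force: [-0.3, 0.6, 3.1]
opening: 0.702
finger_force: 25.0
```

```bash
python3 -c "
from h import *
go((.4366,.285,.16),78)
print(r.get_state()['finger_force'])"
```

```text
pos [0.6672 0.2209 0.0249] psi 103.57 tilt [ 7.e-01  5.e-01 -1.e+03] q [-0.24  1.1  -0.3   1.42  0.42  0.69  1.09] F [-0.3  0.6  3.1] open 0.702 clk 6.0
rz 25.57 txyz mm [ 238.9   14.8 -135.1]
25.0006502866745
```

Call:
play_rows(translation=[[0,0,-0.015],[0,0,-0.03],[0,0,-0.03],[0,0,-0.03],[0,0,-0.03],[0,0,0],[0,0,0],[0,0,0],[0,0,0],[0.03,0.00185,0],[0.03,0.00185,0],[0.03,0.00185,0],[0.03,0.00185,0],[0.03,0.00185,0],[0.03,0.00185,0],[0.03,0.00185,0],[0.02,0.00185,0],[0.009,0,0],[0,0,0]], delta_rot=[[0,0,0],[0,0,0],[0,0,0],[0,0,0],[0,0,0],[0,0,6.4],[0,0,6.4],[0,0,6.4],[0,0,6.4],[0,0,0],[0,0,0],[0,0,0],[0,0,0],[0,0,0],[0,0,0],[0,0,0],[0,0,0],[0,0,0],[0,0,0]], grip=[0.2,0.2,0.2,0.2,0.2,0.2,0.2,0.2,0.2,0.2,0.2,0.2,0.2,0.2,0.2,0.2,0.2,0.2,0.2])

```text
clock: 8.38
tool_pos: [0.4363, 0.2849, 0.1597]
eef_rot: [0.104, 0.995, 0.0, 0.0]
contact_force: [0.2, 0.5, -2.0]
opening: 0.698
finger_force: 25.0
```

```bash
python3 - <<'E'
from h import *
go((.4366,.285,.084),78)
im=r.snapshot("top")
print(np.round(ifit("top",im,(.639,.070,-22),.046,.062,0,.022,5),4))
im=r.snapshot("scene"); cv2.imwrite("pics/s1.png",cv2.resize(im[190:350,300:500],None,fx=4,fy=3.7))
E
```

```text
pos [0.4363 0.2849 0.1597] psi 78.01 tilt [ 3.e-01 -0.e+00 -1.e+03] q [-0.56  0.71 -0.17  1.97  0.25  0.49  0.45] F [ 0.2  0.5 -2. ] open 0.698 clk 8.38
rz 0.01 txyz mm [-0.3  0.2 75.7]
[ 6.390000e-01  7.070000e-02 -2.253820e+01  5.161142e+02]
```

View pics/s1.png

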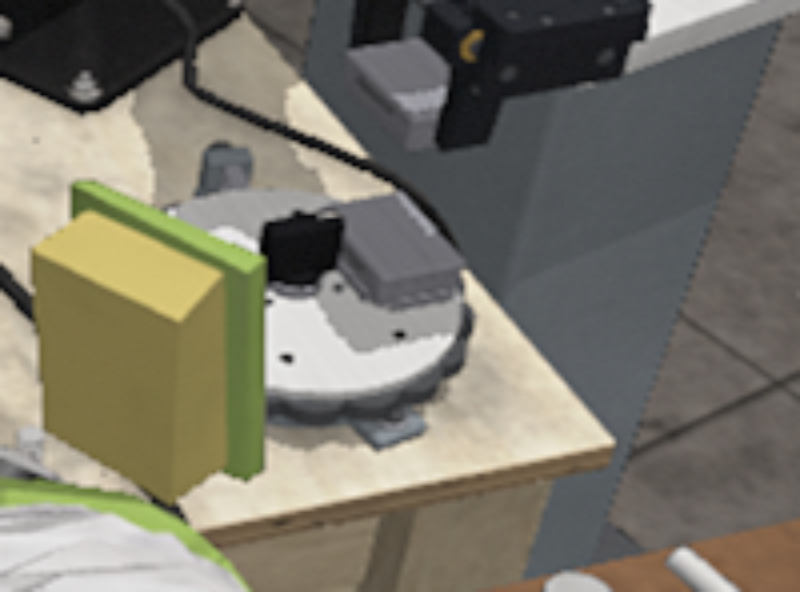

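The scene crop shows the held tin above the turntable, with the bottom tin at crop (400,245) next to the black knob (300,245) and clear room to descend.

Call:
play_rows(translation=[[0,0,0.02],[0,0,0.02],[0,0,0.015],[0,0,0.01],[0,0,0.005],[0,0,0.003],[0,0,0.002],[0,0,0.001],[0,0,0]], delta_rot=[[0,0,0],[0,0,0],[0,0,0],[0,0,0],[0,0,0],[0,0,0],[0,0,0],[0,0,0],[0,0,0]], grip=[0.2,0.2,0.2,0.2,0.2,0.2,0.2,0.2,0.2])

```text
clock: 9.6
tool_pos: [0.4363, 0.285, 0.0836]
eef_rot: [0.105, 0.995, 0.0, 0.0]
contact_force: [0.8, 0.2, -2.0]
opening: 0.703
finger_force: 25.0
```

```bash
python3 -c "
from h import *
go((.4366,.285,.083),78)"
```

```text
pos [0.4363 0.285  0.0836] psi 77.98 tilt [ 2.e-01  3.e-01 -1.e+03] q [-0.6   0.84 -0.11  2.01  0.29  0.31  0.41] F [ 0.8  0.2 -2. ] open 0.703 clk 9.6
rz -0.02 txyz mm [-0.3  0.1  0.6]
```

Call:
play_rows(translation=[[0,0,0.0008],[0,0,0],[0,0,0]], delta_rot=[[0,0,0],[0,0,0],[0,0,0]], grip=[0.2,0.2,0.2])

```text
clock: 9.98
tool_pos: [0.4364, 0.285, 0.0828]
eef_rot: [0.105, 0.995, 0.0, 0.0]
contact_force: [0.0, 0.3, -0.1]
opening: 0.697
finger_force: 25.0
```

Call:
play_rows(translation=[[0,0,0],[0,0,0],[0,0,0],[0,0,0.004],[0,0,0.005],[0,0,0.005],[0,0,0]], delta_rot=[[0,0,0],[0,0,0],[0,0,0],[0,0,0],[0,0,0],[0,0,0],[0,0,0]], grip=[0.6,0.6,0.6,0.6,0.6,0.6,0.6])

```text
clock: 10.85
tool_pos: [0.4359, 0.2847, 0.068]
eef_rot: [0.105, 0.995, -0.0, -0.0]
contact_force: [-1.0, 0.1, 0.3]
opening: 0.803
finger_force: 0.0
```

Call:
play_rows(translation=[[0,0,0],[0,0,0],[0,0,0],[0,0,0],[0,0,0],[0,0,0]], delta_rot=[[0,0,0],[0,0,0],[0,0,0],[0,0,0],[0,0,0],[0,0,0]], grip=[0.3,0.3,0.3,0.3,0.3,0.3], squeeze=5)

```text
clock: 11.6
tool_pos: [0.4362, 0.2848, 0.0686]
eef_rot: [0.105, 0.995, -0.0, -0.0]
contact_force: [-0.9, 1.3, -3.1]
opening: 0.706
finger_force: 5.0
```

```bash
python3 -c "
from h import *
go((.4366,.285,.2),78)"
```

```text
pos [0.4362 0.2848 0.0686] psi 77.98 tilt [-1.e-01 -1.e-01 -1.e+03] q [-0.61  0.87 -0.1   2.01  0.29  0.28  0.41] F [-0.9  1.3 -3.1] open 0.706 clk 11.6
rz -0.02 txyz mm [  -0.4    0.2 -131.4]
```

Call:
play_rows(translation=[[0,0,0],[0,0,0],[0,0,0],[0,0,-0.01],[0,0,-0.02],[0,0,-0.03],[0,0,-0.03],[0,0,-0.03],[0,0,-0.012],[0,0,0],[-0.03,0,0],[-0.03,0,0],[-0.03,0,0],[-0.03,0,0],[-0.03,0,0],[-0.03,0,0],[-0.03,0,0],[-0.011,-0.001,0],[0,0,0]], delta_rot=[[0,0,0],[0,0,0],[0,0,0],[0,0,0],[0,0,0],[0,0,0],[0,0,0],[0,0,0],[0,0,5.1],[0,0,5.1],[0,0,0],[0,0,0],[0,0,0],[0,0,0],[0,0,0],[0,0,0],[0,0,0],[0,0,0],[0,0,0]], grip=[0.7,0.7,0.7,0.7,0.7,0.7,0.8,1,1,1,1,1,1,1,1,1,1,1,1])

```text
clock: 13.98
tool_pos: [0.6402, 0.2, 0.2007]
eef_rot: [0.193, 0.981, -0.0, -0.0]
contact_force: [0.4, 0.1, -0.4]
opening: 1.0
finger_force: 0.0
```

```bash
python3 - <<'E'
from h import *
go((.639,.0705,.200),67.7)
im=r.snapshot("top"); cv2.imwrite("pics/t2full.png",im)
gg=cv2.cvtColor(im,cv2.COLOR_BGR2GRAY)
roi=np.zeros((420,560),np.uint8); cv2.fillConvexPoly(roi,cv2.convexHull(np.round(proj("top",box(.4366,.285,np.radians(-12),.062,.078,.036,.080))).astype(np.int32)),1)
for z0 in (.036,.058):
  for th in(165,175,185):
    b=((gg<th)&(gg>110)&(roi>0)).astype(np.uint8); b=cv2.morphologyEx(b,cv2.MORPH_OPEN,np.ones((7,7),np.uint8)); ys,xs=np.nonzero(b)
    print(z0,th,len(xs),np.round(fit("top",b>0,.046,.062,z0,.08,ray("top",(xs.mean(),ys.mean()),.07)),4))
# top face edges
s=r.snapshot("scene")
out=np.hstack([cv2.resize(im[220:320,150:250],(400,400),interpolation=2),cv2.resize(s[210:310,350:450],(400,400),interpolation=2)])
cv2.imwrite("pics/st1.png",out)
print(np.round(ifit("top",im,(.639,.070,-22),.046,.062,0,.022,5),4))
E
```

```text
pos [0.6402 0.2    0.2007] psi 67.73 tilt [-4.e-01  0.e+00 -1.e+03] q [-0.27  0.82 -0.19  1.47  0.18  0.88  0.66] F [ 0.4  0.1 -0.4] open 1.0 clk 13.97
rz 0.03 txyz mm [ -48.  -120.3    0.7]<stdin>:9: RuntimeWarning: Mean of empty slice.
  ret = ret.dtype.type(ret / rcount)
h.py:18: RuntimeWarning: invalid value encountered in cast
  m=np.zeros((420,560),np.uint8); cv2.fillConvexPoly(m,np.round((h)*256).astype(np.int32),255,cv2.LINE_AA,8); return m/255.
Traceback (most recent call last):
  File "h.py", line 24, in fit
    q=minimize(f,[guess[0]*100,guess[1]*100,a0],method="Nelder-Mead",options=dict(initial_simplex=np.array([[guess[0]*100,guess[1]*100,a0]]*4)+np.vstack([np.zeros(3),np.diag([1,1,.3])]),xatol=1e-3,fatol=1e-3))
  File "h.py", line 23, in <lambda>
    f=lambda p:((cv2.GaussianBlur(draw(cam,box(p[0]/100,p[1]/100,p[2],sx,sy,z0,z1)),(0,0),1.)-mk)**2).sum()
                                  ~~~~^^^^^^^^^^^^^^^^^^^^^^^^^^^^^^^^^^^^^^^^^^^^^
  File "h.py", line 17, in draw
    h=cv2.convexHull(proj(cam,P).astype(np.float32))
                     ~~~~^^^^^^^
  File "h.py", line 6, in proj
    c=r.get_calibration(cam); p=(np.asarray(P,float)-c["eye"])@R.from_quat(c["rotation"]).as_matrix()
ValueError: time passes only in moves, steps and waits
```

```bash
python3 - <<'E'
from h import *
im=cv2.imread("pics/t2full.png"); s=r.snapshot("scene"); cv2.imwrite("pics/s2full.png",s)
cv2.imwrite("pics/st1.png",np.hstack([cv2.resize(im[220:320,150:250],(400,400),interpolation=2),cv2.resize(s[210:310,350:450],(400,400),interpolation=2)]))
E
```

```text
(no output)
```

View pics/st1.png

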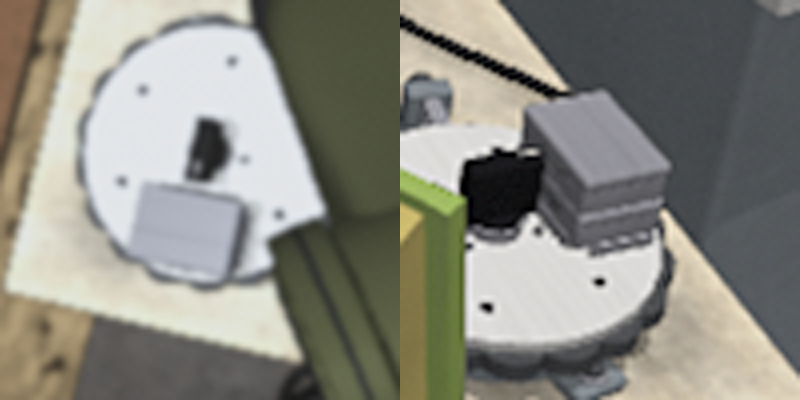

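The stack of two looks flush in the scene half (corners at crop (545,155) and (585,190) line up). On to the right tin.

Call:
play_rows(translation=[[-0.008,-0.02,0],[-0.008,-0.02,0],[-0.008,-0.02,0],[-0.008,-0.02,0],[-0.008,-0.02,0],[-0.008,-0.02,0],[0,0,0.02],[0,0,0.02],[0,0,0.02],[0,0,0.02],[0,0,0]], delta_rot=[[0,0,0],[0,0,0],[0,0,0],[0,0,0],[0,0,0],[0,0,0],[0,0,0],[0,0,0],[0,0,0],[0,0,0],[0,0,0]], grip=[1,1,1,1,1,1,1,1,1,1,1], squeeze=25)

```text
clock: 15.45
tool_pos: [0.6383, 0.0706, 0.1189]
eef_rot: [0.193, 0.981, -0.001, -0.002]
contact_force: [-0.5, -0.2, 1.2]
opening: 1.001
finger_force: 0.0
```

```bash
python3 - <<'E'
from h import *
go((.639,.0705,.0245),67.7)
s=r.snapshot("scene"); t=r.snapshot("top")
cv2.imwrite("pics/r1.png",np.hstack([cv2.resize(t[120:270,220:370],(400,400),interpolation=2),cv2.resize(s[120:270,180:330],(400,400),interpolation=2)]))
E
```

```text
pos [0.6383 0.0706 0.1189] psi 67.78 tilt [-3.4e+00 -6.0e-01 -1.0e+03] q [-0.08  0.89 -0.19  1.61  0.23  0.67  0.8 ] F [-0.5 -0.2  1.2] open 1.001 clk 15.45
rz 0.08 txyz mm [-0.6  0.2 94.4]
```

View pics/r1.png

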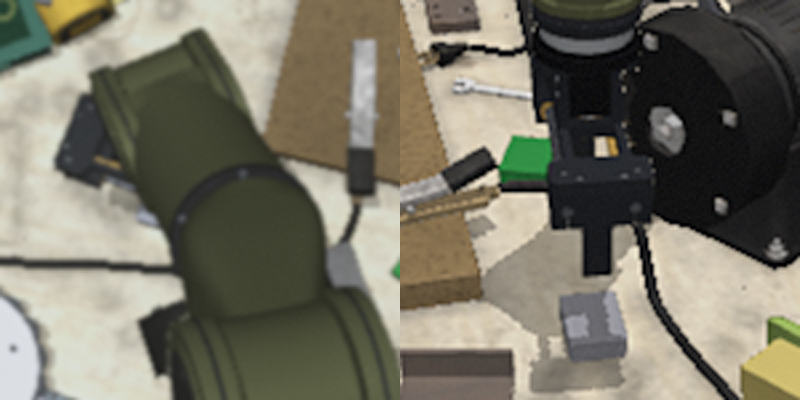

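The pictures show the gripper above the right tin (scene crop (592,330)), beside the grinder guard with a gap. I descend in stages and watch the force.

Call:
play_rows(translation=[[-0.0005,0,0.012],[0,0,0.012],[0,0,0.012],[0,0,0.012],[0,0,0]], delta_rot=[[0,0,0],[0,0,0],[0,0,0],[0,0,0],[0,0,0]], grip=[1,1,1,1,1])

```text
clock: 16.18
tool_pos: [0.6391, 0.0709, 0.0712]
eef_rot: [0.193, 0.981, -0.0, -0.001]
contact_force: [0.2, 0.0, -0.1]
opening: 1.003
finger_force: 0.0
```

```bash
python3 -c "
from h import *
go((.639,.0705,.0245),67.7);print(r.get_state()['joint_torque'].round(1))"
```

```text
pos [0.6391 0.0709 0.0712] psi 67.79 tilt [-2.5e+00 -4.0e-01 -1.0e+03] q [-0.09  0.96 -0.17  1.62  0.25  0.58  0.78] F [ 0.2  0.  -0.1] open 1.003 clk 16.18
rz 0.09 txyz mm [-0.1 -0.4 46.7]
[ -0.  -58.   -1.1 -10.4  -0.   -0.   -0. ]
```

Call:
play_rows(translation=[[0,0,0.012],[0,0,0.012],[0,0,0.01],[0,0,0.008],[0,0,0.004],[0,0,0]], delta_rot=[[0,0,0],[0,0,0],[0,0,0],[0,0,0],[0,0,0],[0,0,0]], grip=[1,1,1,1,1,1])

```text
clock: 16.92
tool_pos: [0.6399, 0.0709, 0.0264]
eef_rot: [0.193, 0.981, -0.0, -0.0]
contact_force: [0.2, 1.0, 0.2]
opening: 1.0
finger_force: 0.0
```

Call:
play_rows(translation=[[0,0,0],[0,0,0],[0,0,0],[0,0,0],[0,0,0],[0,0,0]], delta_rot=[[0,0,0],[0,0,0],[0,0,0],[0,0,0],[0,0,0],[0,0,0]], grip=[0.2,0.2,0.2,0.2,0.2,0.2])

```text
clock: 17.68
tool_pos: [0.64, 0.0706, 0.0269]
eef_rot: [0.193, 0.981, -0.0, 0.0]
contact_force: [-1.0, -0.9, 4.1]
opening: 0.705
finger_force: 24.8
```

```bash
python3 -c "
from h import *
go((.639,.0705,.0245),67.7)"
```

```text
pos [0.64   0.0706 0.0269] psi 67.76 tilt [ 0.e+00 -4.e-01 -1.e+03] q [-0.1   1.03 -0.15  1.63  0.27  0.51  0.77] F [-1.  -0.9  4.1] open 0.705 clk 17.68
rz 0.06 txyz mm [ 0.9 -0.5  2.4]
```

Call:
play_rows(translation=[[0,0,-0.01],[0,0,-0.02],[0,0,-0.03],[0,0,-0.03],[0,0,-0.03],[0,0,-0.03],[0,0,-0.023],[0.008,0.02,0],[0.008,0.02,0],[0.008,0.02,0],[0.008,0.02,0],[0.008,0.02,0],[0.009,0.02,0],[0,0,0],[0,0,0]], delta_rot=[[0,0,0],[0,0,0],[0,0,0],[0,0,0],[0,0,0],[0,0,0],[0,0,0],[0,0,0],[0,0,0],[0,0,0],[0,0,0],[0,0,0],[0,0,0],[0,0,-5.1],[0,0,-5.1]], grip=[0.2,0.2,0.2,0.2,0.2,0.2,0.2,0.2,0.2,0.2,0.2,0.2,0.2,0.2,0.2])

```text
clock: 19.55
tool_pos: [0.6399, 0.2019, 0.1995]
eef_rot: [0.103, 0.995, -0.0, -0.0]
contact_force: [0.6, 0.6, -1.1]
opening: 0.707
finger_force: 24.8
```

Call:
play_rows(translation=[[0.025,0.005,0],[0.025,0.005,0],[0.025,0.005,0],[0.025,0.005,0],[0.025,0.005,0],[0.025,0.005,0],[0.025,0.005,0],[0.025,0.005,0],[0.0156,0.0007,0],[0,0,0],[0,0,0]], delta_rot=[[0,0,0],[0,0,0],[0,0,0],[0,0,0],[0,0,0],[0,0,0],[0,0,0],[0,0,0],[0,0,0],[0,0,0],[0,0,0]], grip=[0.2,0.2,0.2,0.2,0.2,0.2,0.2,0.2,0.2,0.2,0.2])

```text
clock: 20.92
tool_pos: [0.4388, 0.2849, 0.1997]
eef_rot: [0.105, 0.994, 0.0, 0.001]
contact_force: [-0.2, -0.1, -1.9]
opening: 0.703
finger_force: 24.8
```

```bash
python3 -c "
from h import *
go((.4376,.2846,.1075),78)"
```

```text
pos [0.4388 0.2849 0.1997] psi 77.9 tilt [    1.3    -0.  -1000. ] q [-0.54  0.64 -0.2   1.93  0.22  0.59  0.47] F [-0.2 -0.1 -1.9] open 0.703 clk 20.93
rz -0.1 txyz mm [ 1.1 -0.6 92.2]
```

Call:
play_rows(translation=[[0.001,-0.0005,0.02],[0,0,0.02],[0,0,0.02],[0,0,0.012],[0,0,0.008],[0,0,0.005],[0,0,0.003],[0,0,0.002],[0,0,0]], delta_rot=[[0,0,0],[0,0,0],[0,0,0],[0,0,0],[0,0,0],[0,0,0],[0,0,0],[0,0,0],[0,0,0]], grip=[0.2,0.2,0.2,0.2,0.2,0.2,0.2,0.2,0.2])

```text
clock: 22.05
tool_pos: [0.4366, 0.285, 0.1097]
eef_rot: [0.105, 0.995, 0.0, 0.0]
contact_force: [0.1, -0.2, -1.5]
opening: 0.708
finger_force: 24.8
```

```bash
python3 -c "
from h import *
go((.4376,.2846,.1069),78)"
```

```text
pos [0.4366 0.285  0.1097] psi 77.98 tilt [ 2.e-01  2.e-01 -1.e+03] q [-0.58  0.8  -0.14  2.    0.28  0.37  0.42] F [ 0.1 -0.2 -1.5] open 0.708 clk 22.05
rz -0.02 txyz mm [-1.1 -0.2  2.8]
```

Call:
play_rows(translation=[[-0.0009,0,0.001],[0,0,0.001],[0,0,0.0008],[0,0,0]], delta_rot=[[0,0,0],[0,0,0],[0,0,0],[0,0,0]], grip=[0.2,0.2,0.2,0.2])

```text
clock: 22.55
tool_pos: [0.4375, 0.2848, 0.1068]
eef_rot: [0.105, 0.995, 0.0, 0.0]
contact_force: [0.5, -0.3, -1.0]
opening: 0.703
finger_force: 24.8
```

```bash
python3 -c "
from h import *
go((.4376,.2846,.1069),78)"
```

```text
pos [0.4375 0.2848 0.1068] psi 77.98 tilt [ 1.e-01  1.e-01 -1.e+03] q [-0.58  0.8  -0.14  2.    0.28  0.36  0.42] F [ 0.5 -0.3 -1. ] open 0.703 clk 22.55
rz -0.02 txyz mm [-0.2 -0.2 -0.1]
```

Call:
play_rows(translation=[[0,0,0],[0,0,0],[0,0,0],[0,0,0.006],[0,0,0.007],[0,0,0.008],[0,0,0]], delta_rot=[[0,0,0],[0,0,0],[0,0,0],[0,0,0],[0,0,0],[0,0,0],[0,0,0]], grip=[0.6,0.6,0.6,0.6,0.6,0.6,0.6])

```text
clock: 23.42
tool_pos: [0.437, 0.2845, 0.085]
eef_rot: [0.105, 0.995, -0.001, -0.001]
contact_force: [0.2, 0.3, 0.5]
opening: 0.797
finger_force: 0.0
```

Call:
play_rows(translation=[[0,0,0],[0,0,0],[0,0,0],[0,0,0],[0,0,0],[0,0,0]], delta_rot=[[0,0,0],[0,0,0],[0,0,0],[0,0,0],[0,0,0],[0,0,0]], grip=[0.3,0.3,0.3,0.3,0.3,0.3], squeeze=5)

```text
clock: 24.18
tool_pos: [0.4374, 0.2848, 0.0858]
eef_rot: [0.105, 0.995, 0.0, 0.0]
contact_force: [-0.7, 0.8, -1.3]
opening: 0.703
finger_force: 5.0
```

Call:
play_rows(translation=[[0,0,0],[0,0,0],[0,0,0],[0,0,-0.01],[0,0,-0.02],[0,0,-0.03],[0,0,-0.03],[0,0,-0.03],[-0.03,0,-0.01],[-0.03,0,0],[-0.03,0,0],[-0.03,0,0],[-0.03,0,0],[-0.03,0,0],[0,0,0]], delta_rot=[[0,0,0],[0,0,0],[0,0,0],[0,0,0],[0,0,0],[0,0,0],[0,0,0],[0,0,0],[0,0,0],[0,0,0],[0,0,0],[0,0,0],[0,0,0],[0,0,0],[0,0,0]], grip=[0.7,0.7,0.7,0.7,0.7,0.7,0.7,0.7,0.7,0.7,0.7,0.7,0.7,0.7,0.7])

```text
clock: 26.05
tool_pos: [0.6152, 0.2456, 0.2161]
eef_rot: [0.106, 0.994, -0.0, 0.001]
contact_force: [-0.2, 0.9, -0.5]
opening: 0.848
finger_force: 0.0
```

```bash
python3 - <<'E'
from h import *
go((.4855,.2748,.069),78)
s=r.snapshot("scene"); cv2.imwrite("pics/s3full.png",s); t=r.snapshot("top"); cv2.imwrite("pics/t3full.png",t)
cv2.imwrite("pics/st2.png",np.hstack([cv2.resize(t[230:310,160:240],(400,400),interpolation=2),cv2.resize(s[210:290,370:450],(400,400),interpolation=2)]))
E
```

```text
pos [0.6152 0.2456 0.2161] psi 77.78 tilt [ 1.6e+00 -5.0e-01 -1.0e+03] q [-0.32  0.79 -0.24  1.48  0.22  0.89  0.72] F [-0.2  0.9 -0.5] open 0.848 clk 26.05
rz -0.22 txyz mm [133.    1.6 147.1]
```

View pics/st2.png

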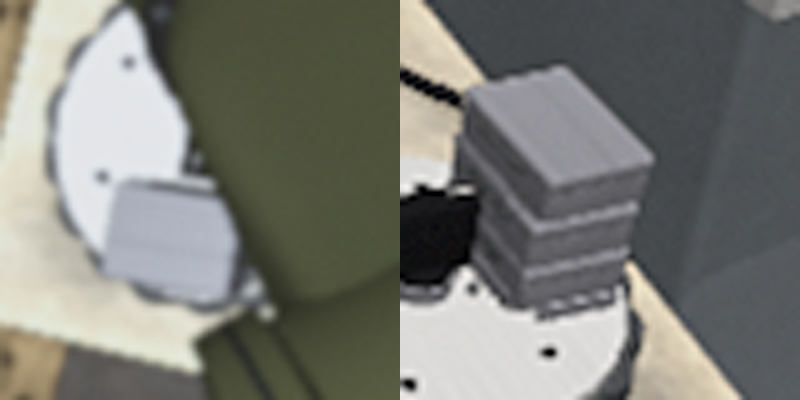

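```bash
python3 - <<'E'
from h import *
s=cv2.imread("pics/s3full.png"); g=cv2.GaussianBlur(cv2.cvtColor(s,cv2.COLOR_BGR2GRAY).astype(np.float32),(0,0),.6)
c,sn=np.cos(np.radians(-12)),np.sin(np.radians(-12))
e=proj("scene",[[.4366,.2848,.07],[.4366+.001*c,.2848+.001*sn,.07],[.4366-.001*sn,.2848+.001*c,.07]]); print("px per mm along tin x,y:",(e[1:]-e[0]).round(3))
for nm,i,j in(("x+y+",1,1),("x-y+",-1,1),("x+y-",1,-1)):
    x=.4366+c*i*.023-sn*j*.031; y=.2848+sn*i*.023+c*j*.031
    for z in np.arange(.040,.102,.004):
        u=proj("scene",[[x,y,z]])[0]; o=np.arange(-5,5.01,.25)
        v=cv2.remap(g,(u[0]+o).astype(np.float32),np.full(len(o),u[1],np.float32),1).ravel(); d=np.gradient(v)/.25
        k=abs(d).argmax(); print(nm,round(z*1000),u.round(1),"edge",o[k],d[k].round(0),end=" | ")
    print()
big=cv2.resize(s[215:285,375:455],None,fx=8,fy=8,interpolation=cv2.INTER_CUBIC)
for z0 in(.036,.058,.080):
    P=((proj("scene",box(.4366,.2848,np.radians(-12),.046,.062,z0,z0+.022))-[375,215]+.5)*8-.5).round().astype(int)
    for a,b in((0,1),(0,2),(1,3),(2,3),(4,5),(4,6),(5,7),(6,7),(0,4),(1,5),(2,6),(3,7)): cv2.line(big,tuple(map(int,P[a])),tuple(map(int,P[b])),(0,0,255),1)
cv2.imwrite("pics/ov.png",big)
E
```

```text
px per mm along tin x,y: [[-0.462  0.097]
 [ 0.267  0.318]]
x+y+ 40 [392.6 272. ] edge 3.75 -37.0 | x+y+ 44 [393.  270.4] edge -3.5 -57.0 | x+y+ 48 [393.3 268.8] edge -4.75 -46.0 | x+y+ 52 [393.6 267.1] edge -0.25 14.0 | x+y+ 56 [394.  265.5] edge -0.5 17.0 | x+y+ 60 [394.3 263.9] edge 0.0 23.0 | x+y+ 64 [394.7 262.2] edge -3.25 8.0 | x+y+ 68 [395.  260.6] edge -5.0 12.0 | x+y+ 72 [395.4 258.9] edge 0.0 11.0 | x+y+ 76 [395.7 257.3] edge 0.0 13.0 | x+y+ 80 [396.1 255.6] edge -0.5 27.0 | x+y+ 84 [396.4 253.9] edge -2.0 25.0 | x+y+ 88 [396.8 252.2] edge -4.5 20.0 | x+y+ 92 [397.1 250.5] edge -3.75 -15.0 | x+y+ 96 [397.5 248.8] edge -5.0 -17.0 | x+y+ 100 [397.8 247.1] edge 1.5 15.0 | 
x-y+ 40 [414.  267.2] edge 1.5 71.0 | x-y+ 44 [414.4 265.6] edge 1.0 69.0 | x-y+ 48 [414.7 264. ] edge 3.0 -67.0 | x-y+ 52 [415.1 262.4] edge 1.25 -45.0 | x-y+ 56 [415.5 260.7] edge 0.25 -28.0 | x-y+ 60 [415.9 259.1] edge -0.5 -27.0 | x-y+ 64 [416.3 257.5] edge -1.0 -11.0 | x-y+ 68 [416.7 255.9] edge -1.0 -11.0 | x-y+ 72 [417.1 254.2] edge -0.75 -12.0 | x-y+ 76 [417.5 252.6] edge -1.0 -19.0 | x-y+ 80 [417.9
[... 160 characters left out ...]
5 244.2] edge 0.0 -12.0 | x-y+ 100 [419.9 242.5] edge 0.5 -21.0 | 
x+y- 40 [376.9 251.8] edge -3.5 -2.0 | x+y- 44 [377.2 250.2] edge 3.25 -3.0 | x+y- 48 [377.5 248.6] edge -5.0 -31.0 | x+y- 52 [377.7 247.1] edge -5.0 -75.0 | x+y- 56 [378.  245.5] edge 1.25 -67.0 | x+y- 60 [378.3 243.9] edge 1.0 -65.0 | x+y- 64 [378.6 242.3] edge 2.0 -68.0 | x+y- 68 [378.9 240.6] edge 1.75 -69.0 | x+y- 72 [379.2 239. ] edge 1.5 -62.0 | x+y- 76 [379.5 237.4] edge 1.25 -50.0 | x+y- 80 [379.8 235.8] edge 1.75 -41.0 | x+y- 84 [380.1 234.1] edge 1.25 -47.0 | x+y- 88 [380.4 232.5] edge 1.0 -40.0 | x+y- 92 [380.7 230.8] edge -1.25 -33.0 | x+y- 96 [381.  229.1] edge 0.75 47.0 | x+y- 100 [381.3 227.5] edge -1.0 41.0 |
```

View pics/ov.png

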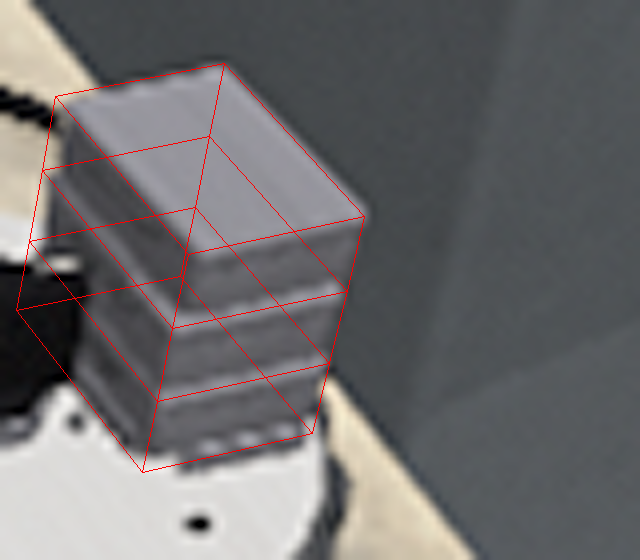

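The overlay shows the three tins in line along y. The top tin's corner at (205,253) hints at a millimetre or two of offset along x. I quantify it by rectifying each tin's lid in the earlier pictures.

```bash
python3 - <<'E'
from h import *
c,sn=np.cos(np.radians(-12)),np.sin(np.radians(-12))
def rect(cam,f,zt):
    im=cv2.GaussianBlur(cv2.cvtColor(cv2.imread(f),cv2.COLOR_BGR2GRAY),(0,0),.5)
    X,Y=np.meshgrid(np.arange(-30,30.1,.5)/1000,np.arange(-40,40.1,.5)/1000)
    P=np.stack([.4366+c*X-sn*Y,.2848+sn*X+c*Y,0*X+zt],-1).reshape(-1,3)
    uv=proj(cam,P).astype(np.float32).reshape(*X.shape,2); return cv2.remap(im,uv[...,0],uv[...,1],1).astype(np.float32)
S=[rect("scene",f"pics/{f}",z) for f,z in(("scene0.png",.058),("s2full.png",.080),("s3full.png",.102))]
T=[rect("top",f"pics/{f}",z) for f,z in(("top0.png",.058),("t2full.png",.080),("t3full.png",.102))]
ax=np.arange(-30,30.1,.5); ay=np.arange(-40,40.1,.5)
def edge(p,pos,prof):
    d=np.gradient(prof); w=(pos>p-6)&(pos<p+6); k=np.flatnonzero(w)[abs(d[w]).argmax()]
    y0,y1,y2=abs(d[k-1]),abs(d[k]),abs(d[k+1]); return pos[k]+.5*.5*(y0-y2)/(y0-2*y1+y2+1e-9),d[k]
for nm,L in(("scene",S),("top",T)):
    for n,I in enumerate(L):
        px=I[(ay>-22)&(ay<22)].mean(0); pl=I[(ay>8)&(ay<26)].mean(0); py=I[:,(ax>-14)&(ax<14)].mean(1)
        print(nm,n+1,"x-",np.round(edge(-23,ax,px),2),"x+",np.round(edge(23,ax,px),2),"leftpart x-",np.round(edge(-23,ax,pl),2),"x+",np.round(edge(23,ax,pl),2),"y-",np.round(edge(-31,ay,py),2),"y+",np.round(edge(31,ay,py),2))
E
```

```text
scene 1 x- [-23.67  14.4 ] x+ [21.49 -6.86] leftpart x- [-23.14  13.24] x+ [22.14 -8.01] y- [-28.23  -4.75] y+ [34.16 -5.68]
scene 2 x- [-22.1    9.06] x+ [23.08 -7.97] leftpart x- [-22.11   9.03] x+ [23.2  -7.83] y- [-30.71   7.81] y+ [32.87 -5.54]
scene 3 x- [-23.79   9.05] x+ [21.86 -7.58] leftpart x- [-24.42   9.2 ] x+ [21.18 -7.59] y- [-30.3    7.29] y+ [32.8 -5.5]
top 1 x- [-27.61   6.14] x+ [25.63  5.78] leftpart x- [-26.82   3.13] x+ [25.72  5.7 ] y- [-39.    -5.35] y+ [33.19  4.59]
top 2 x- [-26.66   5.75] x+ [26.19  5.68] leftpart x- [-30.63  -2.69] x+ [26.03  6.34] y- [-30.51   8.12] y+ [30.18  4.3 ]
top 3 x- [-25.67  -3.01] x+ [25.93  5.94] leftpart x- [-28.03  -4.13] x+ [25.31  8.04] y- [-30.8    8.18] y+ [30.56  4.03]
```

Relative to each other the tins are within about 1.5 mm along x and under 1 mm along y, so the column is straight. Now the knob.

Call:
play_rows(translation=[[0,0,0],[0.025,0,0],[0.025,0,0],[0.025,0,0],[0.025,0,0],[0.02,0,0],[0.013,0.0016,0],[0,0,0.02],[0,0,0.02],[0,0,0.02],[0,0,0]], delta_rot=[[0,0,0],[0,0,0],[0,0,0],[0,0,0],[0,0,0],[0,0,0],[0,0,0],[0,0,0],[0,0,0],[0,0,0],[0,0,0]], grip=[0,0,0,0,0,0,0,0,0,0,0])

```text
clock: 27.52
tool_pos: [0.4827, 0.2763, 0.1549]
eef_rot: [0.104, 0.995, -0.001, -0.001]
contact_force: [0.3, 0.1, -0.0]
opening: 0.499
finger_force: 0.0
```

```bash
python3 - <<'E'
from h import *
go((.4855,.2748,.070),78)
E
```

```text
pos [0.4827 0.2763 0.1549] psi 78.01 tilt [   -2.3    -1.5 -1000. ] q [-0.49  0.75 -0.2   1.86  0.26  0.55  0.51] F [ 0.3  0.1 -0. ] open 0.499 clk 27.52
rz 0.01 txyz mm [-3.  -0.9 84.9]
```

Call:
play_rows(translation=[[-0.003,-0.001,0],[0,0,0.015],[0,0,0.015],[0,0,0.015],[0,0,0.015],[0,0,0.01],[0,0,0.008],[0,0,0.005],[0,0,0],[0,0,0]], delta_rot=[[0,0,0],[0,0,0],[0,0,0],[0,0,0],[0,0,0],[0,0,0],[0,0,0],[0,0,0],[0,0,0],[0,0,0]], grip=[0,0,0,0,0,0,0,0,0,0])

```text
clock: 28.78
tool_pos: [0.4867, 0.2751, 0.0732]
eef_rot: [0.105, 0.995, 0.0, 0.0]
contact_force: [0.4, -0.2, 0.1]
opening: 0.503
finger_force: 0.0
```

```bash
python3 - <<'E'
from h import *
go((.4855,.2748,.070),78)
E
```

```text
pos [0.4867 0.2751 0.0732] psi 77.98 tilt [ 6.e-01  5.e-01 -1.e+03] q [-0.51  0.89 -0.14  1.89  0.3   0.38  0.48] F [ 0.4 -0.2  0.1] open 0.503 clk 28.77
rz -0.02 txyz mm [ 1.1 -0.6  3.2]
```

Call:
play_rows(translation=[[0.001,-0.0005,0.0015],[0,0,0.0015],[0,0,0],[0,0,0],[0,0,0],[0,0,0],[0,0,0],[0,0,0],[0,0,0]], delta_rot=[[0,0,0],[0,0,0],[0,0,0],[0,0,0],[0,0,0],[0,0,0],[0,0,0],[0,0,0],[0,0,0]], grip=[0,0,-1,-1,-1,-1,-1,-1,-1], squeeze=8)

```text
clock: 29.9
tool_pos: [0.4856, 0.2753, 0.0699]
eef_rot: [0.105, 0.995, 0.001, 0.0]
contact_force: [0.8, 3.0, -1.4]
opening: 0.157
finger_force: 8.0
```

```bash
python3 - <<'E'
from h import *
go((.4855,.2748,.070),78); s=r.get_state(); print(s["contact_force"],s["moment"],s["opening"]*88)
E
```

```text
pos [0.4856 0.2753 0.0699] psi 77.99 tilt [ 6.0e-01  1.1e+00 -1.0e+03] q [-0.52  0.89 -0.14  1.9   0.3   0.37  0.48] F [ 0.8  3.  -1.4] open 0.157 clk 29.9
rz -0.01 txyz mm [-0.  -0.5 -0.1]
[ 0.83992979  3.03678117 -1.36337698] [ 0.54110347 -0.1756145  -0.07531673] 13.773290466981905
```

Call:
play_rows(translation=[[0,0.0005,0],[0,0,0],[0,0,0],[0,0,0]], delta_rot=[[0,0,0],[0,0,0],[0,0,0],[0,0,0]], grip=[-1,-1,-1,-1], squeeze=45)

```text
clock: 30.4
tool_pos: [0.4856, 0.2754, 0.0699]
eef_rot: [0.105, 0.995, 0.0, 0.0]
contact_force: [0.4, 2.1, -0.7]
opening: 0.154
finger_force: 45.0
```

```bash
python3 - <<'E'
from h import *
go((.4855,.2748,.070),78); s=r.get_state(); print(s["contact_force"],s["moment"],s["opening"]*88)
E
```

```text
pos [0.4856 0.2754 0.0699] psi 77.98 tilt [ 3.e-01  4.e-01 -1.e+03] q [-0.52  0.89 -0.14  1.9   0.3   0.37  0.48] F [ 0.4  2.1 -0.7] open 0.154 clk 30.4
rz -0.02 txyz mm [-0.1 -0.6 -0.1]
[ 0.3816417   2.09156529 -0.68466362] [ 0.53107535 -0.17433025 -0.09490058] 13.5805253527118
```

Call:
play_rows(translation=[[0,0,0],[0,0,0],[0,0,0],[0,0,0],[0,0,0],[0,0,0],[0,0,0],[0,0,0],[0,0,0],[0,0,0],[0,0,0],[0,0,0],[0,0,0],[0,0,0],[0,0,0]], delta_rot=[[0,0,0.5],[0,0,1],[0,0,1.5],[0,0,1.5],[0,0,2],[0,0,2],[0,0,2],[0,0,2],[0,0,2],[0,0,1.5],[0,0,1.5],[0,0,1.5],[0,0,1],[0,0,0],[0,0,0]], grip=[-1,-1,-1,-1,-1,-1,-1,-1,-1,-1,-1,-1,-1,-1,-1])

```text
clock: 32.28
tool_pos: [0.4853, 0.2747, 0.0699]
eef_rot: [0.276, 0.961, -0.0, -0.0]
contact_force: [-0.7, -1.3, 4.7]
opening: 0.154
finger_force: 45.0
```

```bash
python3 - <<'E'
from h import *
go((.4855,.2748,.070),58); s=r.get_state(); print(s["contact_force"],s["moment"],s["opening"]*88)
E
```

```text
pos [0.4853 0.2747 0.0699] psi 57.94 tilt [-5.e-01 -8.e-01 -1.e+03] q [-0.56  0.89 -0.07  1.9   0.15  0.36  0.27] F [-0.7 -1.3  4.7] open 0.154 clk 32.27
rz -0.06 txyz mm [-0.1  0.2 -0.1]
[-0.67840164 -1.26767606  4.707833  ] [-0.21348923  0.12913748 -0.09455412] 13.56275017910897
```

Clean first click (20.0°, low forces). Two more.

Call:
play_rows(translation=[[0,0,0],[0,0,0],[0,0,0],[0,0,0],[0,0,0],[0,0,0],[0,0,0],[0,0,0],[0,0,0],[0,0,0],[0,0,0],[0,0,0],[0,0,0],[0,0,0]], delta_rot=[[0,0,0.5],[0,0,1],[0,0,1.5],[0,0,1.5],[0,0,2],[0,0,2],[0,0,2],[0,0,2],[0,0,2],[0,0,1.5],[0,0,1.5],[0,0,1.5],[0,0,1],[0,0,0]], grip=[-1,-1,-1,-1,-1,-1,-1,-1,-1,-1,-1,-1,-1,-1])

```text
clock: 34.02
tool_pos: [0.4847, 0.274, 0.0698]
eef_rot: [0.439, 0.899, -0.001, -0.0]
contact_force: [-2.2, -1.9, 6.4]
opening: 0.154
finger_force: 45.0
```

Call:
play_rows(translation=[[0,0,0],[0,0,0],[0,0,0],[0,0,0],[0,0,0],[0,0,0],[0,0,0],[0,0,0],[0,0,0],[0,0,0],[0,0,0],[0,0,0],[0,0,0],[0,0,0],[0,0,0],[0,0,0]], delta_rot=[[0,0,0.5],[0,0,1],[0,0,1.5],[0,0,1.5],[0,0,2],[0,0,2],[0,0,2],[0,0,2],[0,0,2],[0,0,1.5],[0,0,1.5],[0,0,1.5],[0,0,1],[0,0,0],[0,0,0],[0,0,0]], grip=[-1,-1,-1,-1,-1,-1,-1,-1,-1,-1,-1,-1,-1,-1,-1,-1])

```text
clock: 36.02
tool_pos: [0.484, 0.2737, 0.0698]
eef_rot: [0.588, 0.809, -0.002, -0.001]
contact_force: [-3.3, -2.4, 7.4]
opening: 0.152
finger_force: 45.0
```

```bash
python3 - <<'E'
from h import *
go((.4855,.2748,.070),18); s=r.get_state(); print(s["contact_force"],s["moment"],s["opening"]*88)
t=r.snapshot("top"); s=r.snapshot("scene")
cv2.imwrite("pics/fin.png",np.hstack([cv2.resize(t[200:320,140:260],(400,400),interpolation=2),cv2.resize(s[180:300,330:450],(400,400),interpolation=2)]))
E
```

```text
pos [0.484  0.2737 0.0698] psi 17.93 tilt [   -3.2    -2.4 -1000. ] q [-0.64  0.89  0.07  1.91 -0.16  0.35 -0.14] F [-3.3 -2.4  7.4] open 0.152 clk 36.02
rz -0.07 txyz mm [ 0.6  1.8 -0.2]
[-3.31111962 -2.39922189  7.42812659] [-0.54892013  0.60024421 -0.05400537] 13.39933288468946
```

View pics/fin.png

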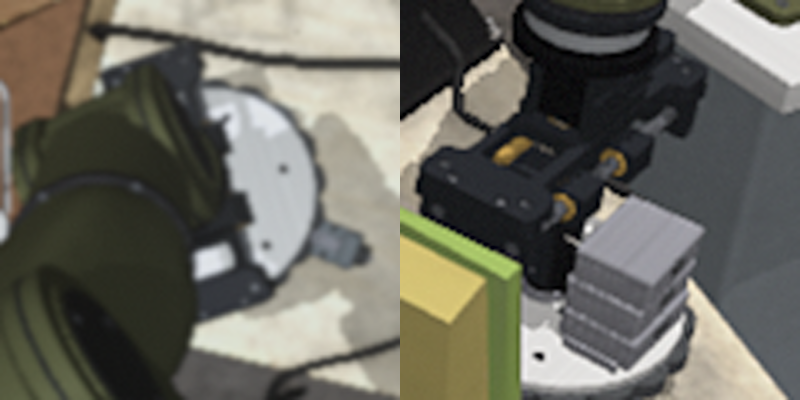

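The final picture shows the straight column at scene crop (630,280), the knob still gripped and the tool turned 60°. The moment about the table axis is near zero, so the table sits in the third stop. Handing in.

```bash
python3 -c "
from plant import r
print(r.finish_job())"
```

```text
the job is handed in; nothing more can be done
None
```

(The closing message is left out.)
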